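# Lock the rotor lid and shut the bench centrifuge

## Robot

A 7-joint arm with a two-finger parallel gripper is mounted at the origin on the work surface. World frame = base frame: x ahead of the robot, y to its left, z up, the work surface at z = 0. Lengths are in m, angles in rad, forces in N, time in s.
With the tool pointing down it reaches from about 0.425 to 0.925 m from the base axis. Payload 6.8 kg.
Tool frame: the origin (TCP) lies between the finger pads; the fingertips stand 14 mm ahead of it and the grasp point (between the pads) lies 5 mm behind it; z points along the fingers, y is the line along which they close (so a half turn about z gives the same grasp; the last joint's range is limited). The gripper opens to 85 mm and grips with 20 to 120 N. Pads are 22 mm wide; open, the fingers measure 114 mm over their backs; the gripper's body (76 mm by 85 mm) begins 54 mm behind the grasp point. The pads swing forward as they close: fully open they stand 13 mm farther back than shut.
Start: joints at [1.097, 0.477, 0.022, 1.555, -0.011, 1.109, -0.083], TCP at [0.241, -0.63, 0.245] pointing down, gripper open.
Joint ranges: [-2.96, 2.96], [-0.34, 2.1], [-1.41, 1.46], [0.24, 2.44], [-1.37, 4.51], [0.17, 1.92], [-2.96, 2.96]. Speed limits (rad/s): [2.39, 2.39, 3.14, 3.14, 3.14, 3.14, 3.14].

## Interface

Orientations are given as a rotation vector (axis times angle).
In Python, from bench import r, imaging gives the robot as it stands.
- The arm moves only by the tool apply_moves, never from a script. Its argument "moves" is a list of rows, each a list of 2 entries, a list of its own where there are three numbers: the shift along the tool's x, y, z in cm, then the turn about the tool's z in rad. In form: [[[tx, ty, tz], roll], ...]. A call has 1 to 10 rows; each row is the pose to reach, as a shift and turn from the pose commanded when the call began, along the tool's axes at that moment; what a row does not reach only later rows make up. A row lasts 1/12 s, in which the tool goes at most 41.7 mm and 7.16 degrees, less where a joint would pass 70% of its speed; a pose out of reach is approached as far as the arm can. A call with a gripper value outside its range is refused whole. "claw" is the opening, from 0 (shut) to 1 (fully open), set as the call begins (left out, the last holds). The fingers move at their own pace and stop on an object; "grip_force" is the grip in N (left out, the last holds). Time passes only in rows, so rows that repeat a pose let the fingers close. It gives the time, the measured TCP pose, the force and the opening at its end, in the units of the state.
- r.get_obs(): the state, without advancing time (a new reading comes with each control period).
- imaging.grab_frame(name): name is "scene" or "top" or "wrist"; returns a dict with "frame" (420x560x3 uint8, blue, green, red), "intrinsics" (3x3 intrinsics, pixels), "T" (4x4, takes a point from camera to world coordinates). Camera axes: x right, y up, looking along -z (the intrinsics and any distortion apply to the point x, -y, -z); pixel columns grow to the right and rows downward; lengths in m; the calibration is good to about 2 mm. The wrist camera is an equidistant fisheye: a pixel r from the principal point sees the ray r / f radians off the axis. A picture is of the moment at which its call begins. There is no depth.
- r.hand_in(): hands the job in, once; it reports no verdict.
The state is a dict: "clock": time; "joints": joint angles; "qvel": joint speeds; "tau": joint torques, N m; "tcp_pos": TCP position; "orientation": TCP orientation; "contact_force": force on the tool from outside, world axes, zero at the start; "moment": the same for the moment, N m; "grip_width": finger opening in m.
Only numpy, scipy, OpenCV 4.12 (cv2) and the standard library are available. Lean on these libraries where they do the work, as an engineer would, in place of code of your own. Each camera call takes 0.05 s, during which the arm holds its last target. There are 200 camera calls.

## Task

Get the bench centrifuge ready to spin: set the rotor lid (the disc with a bar grip) on the loaded rotor with its two lugs in the hub's slots, push it down against the seal and twist it clockwise to the stop so that it stays locked. Then bring the centrifuge's cover fully shut without letting it slam, leave both closed, and do not disturb the other things on the bench.

Things in the scene. Friction and masses are not known exactly. Their poses are not given: they have to be found in the camera images.
- centrifuge: Bench microcentrifuge, white, fixed; x from -142 (sloping control panel) to +115 mm, y +-110 mm, top face 130 mm high. Origin on the bench under the centre of its round rotor chamber, an open well of 143 mm diameter; z up. Its cover is hinged at its +x side.
- cover (a joint): Angle (rad) of the centrifuge's grey cover: 0 shut, flat over the chamber; 1.57 upright; 2.0 end stop. Starts open. A slab 195 mm long from hinge to free edge, 190 mm wide; its outer (top) face lies 22 mm from the plane of its underside, which holds the hinge line. A stiff friction hinge keeps it at any angle; pushing near the free edge takes 1 to 6 N.
- cover_hinge (a point): Middle of the cover's hinge line, at x = +100 mm, z = 132 mm of the centrifuge; the line runs along the centrifuge's y axis.
- cover_edge (a point): Middle of the cover's free edge, on its outer (top) face: the part farthest from the hinge, 195 mm from it.
- rotor: Aluminium rotor, 100 mm diameter, loaded with tubes, in the chamber; a brake keeps it from turning. Origin on its axis at the top of its steel hub, 98 mm above the bench; z up. The hub's bore is 34 mm wide, its flange 5 mm thick with free space below. Lugs that are below the flange turn 60 degrees clockwise (from above) from the slots to a stop, there lying along the rotor's x axis.
- slot (a point): Centre, 21 mm from the axis, of one of the hub's two opposite slots at the hub's top: 15 mm wide, reaching 25 mm from the axis. The line through both slots is 60 degrees anticlockwise (from above) of the rotor's x axis. Below the flange a wall keeps lugs from turning anticlockwise.
- seal_top (a point): Centre of the top of the rotor's springy rubber seal ring (95 mm diameter), 6 mm above the hub's top. The lid presses it down: about 3.6 N to begin, 7.5 N for all 6 mm.
- rotor_lid: Rotor lid, 0.2 kg: aluminium disc with a skirt, 114 mm diameter, 23 mm high, standing on its skirt on the bench; bar grip on top. Origin at the centre of the skirt's lower edge, z up, x along the bar. On the rotor the origin is 12 mm below the hub's top with lugs in the slots, resting on the seal; 18 mm when pushed home. It turns freely only from 16.5 mm down; once locked it rises to 16.5.
- grip (a point): Middle of the lid's black bar grip, 35 mm above the lid's origin. The bar is 50 mm long (lid's x), 12 mm thick, 24 mm tall, from the disc's top at 23 mm to 47 mm.
- lug (a point): Centre of one of the lid's two opposite lugs, hidden under the disc below the bar's ends (lid's +-x): 10 mm wide, 5 mm thick, reaching 23.5 mm from the axis, 6.5 to 11.5 mm above the lid's origin. They stand on a stem of 29 mm diameter with a tapered nose.
- specimen_jar: Clear specimen jar, 54 mm diameter, 65 mm tall, orange cap. Origin at its underside. Leave alone.
- tube_rack: Blue rack of small tubes, 100 x 68 x 42 mm. Origin at its underside. Leave alone.
- tip_box: Box of pipette tips, 124 x 84 x 73 mm. Origin at its underside. Leave alone.
- pipette: Pipette lying on the bench, about 250 mm long along its x axis, 24 mm high. Leave alone.
Things that resemble listed ones, but are neither listed nor needed, are in the scene too. Leave any purple or turquoise look-alike of the rotor_lid alone.

How it is judged:
On the way, in this order (a step that is already met when the one before it is completed fails the run):
1. the rotor lid is pushed down against the seal with its lugs still in the hub's slots (horizontal distance between rotor_lid and rotor below 0.005 m and z of rotor_lid in the frame of rotor below -0.0155 m and angle between rotor_lid's own z axis and vertical below 0.06 rad and angle between the x axis of rotor_lid and the x axis of rotor, either way round above 0.8 rad), for 0.05 s.
2. the rotor lid is turned clockwise to the stop, the cover still open (horizontal distance between rotor_lid and rotor below 0.005 m and z of rotor_lid in the frame of rotor below -0.0145 m and angle between rotor_lid's own z axis and vertical below 0.05 rad and angle between the x axis of rotor_lid and the x axis of rotor, either way round below 0.14 rad and value of joint cover above 0.5 rad), for 0.2 s.
At the end, for the whole second after the job is handed in: The rotor lid is locked on the rotor: on its axis within 5 mm, level within 0.05 rad, origin at least 14.5 mm below the hub's top and its bar within 0.14 rad of the rotor's x axis (at the stop), at rest; and the centrifuge's cover is shut (within 0.04 rad) (horizontal distance between rotor_lid and rotor below 0.005 m and z of rotor_lid in the frame of rotor below -0.0145 m and angle between rotor_lid's own z axis and vertical below 0.05 rad and angle between the x axis of rotor_lid and the x axis of rotor, either way round below 0.14 rad and value of joint cover below 0.04 rad and linear speed of rotor_lid below 0.02 m/s); the robot touches nothing.
It fails at once if the cover is slammed (moves faster than 2.5 rad/s towards shut) (velocity of joint cover below -2.5 rad/s).
It fails at once if a bystander is moved by more than 40 mm (distance of any of specimen_jar, tube_rack, tip_box, pipette from where it was at the start of the episode above 0.04 m).
It also fails if it takes over 72 s, if anything falls off the work surface, if the arm or the gripper's body presses on something with over 40 N, if the wrist force passes 120 N, or if a joint passes its speed limit or range.

## Working session

There is one attempt and no reset: what is moved stays moved. The work goes in short steps, Python scripts to look and compute and a tool call to move; the robot and the scene stay as the last step left them, time stands still between calls to the robot, and variables do not carry over. Pictures are saved under pics/ and viewed, on a budget of 10 in all, crops included, one or two more only if the job needs it, and the job is handed in when it is done.

Besides the shell and the picture viewer there is one more tool, called after "Call:" in YAML: its name, and indented under it one key for each argument. apply_moves: Moves the arm, as the interface text tells. Its arguments: {"type":"object","properties":{"moves":{"type":"array","items":{"type":"array"}},"claw":{"type":"number"},"grip_force":{"type":"number"}},"required":["moves"]}

```bash
mkdir -p pics; ls; cat > h.py <<'E'
import numpy as np, cv2
from scipy.spatial.transform import Rotation as R
from bench import r, imaging
def grab(n,save=None):
    d=imaging.grab_frame(n)
    if save: cv2.imwrite(save,d["frame"])
    return d
def ray(d,u,v):
    K=np.array(d["intrinsics"]);T=np.array(d["T"])
    x=(u-K[0,2])/K[0,0];y=(v-K[1,2])/K[1,1]
    if d.get("fish"):
        t=np.hypot(x,y);s=np.tan(t)/t if t>1e-9 else 1;x*=s;y*=s
    w=T[:3,:3]@np.array([x,-y,-1.]);return T[:3,3],w
def onz(d,u,v,z):
    o,w=ray(d,u,v);return o+w*(z-o[2])/w[2]
def proj(d,P):
    K=np.array(d["intrinsics"]);T=np.array(d["T"])
    p=T[:3,:3].T@(np.asarray(P)-T[:3,3]);x,y=p[0]/-p[2],-p[1]/-p[2]
    if d.get("fish"):
        rr=np.hypot(x,y);t=np.arctan2(np.hypot(p[0],p[1]),-p[2])/max(rr,1e-9);x*=t;y*=t
    return np.array([K[0,0]*x+K[0,2],K[1,1]*y+K[1,2]])
def wrist(save=None):
    d=grab("wrist",save);d["fish"]=True;return d
E
python3 - <<'E'
from h import *
a=grab("scene");b=grab("top")
cv2.imwrite("pics/a.png",a["frame"]);cv2.imwrite("pics/b.png",b["frame"])
np.save("a.npy",a,allow_pickle=True);np.save("b.npy",b,allow_pickle=True)
for d in(a,b):print(np.round(d["T"],3),d["intrinsics"])
print(r.get_obs())
E
```

```text
pics
[[-0.553 -0.491  0.673  1.353]
 [ 0.833 -0.345  0.433  0.535]
 [ 0.02   0.8    0.599  0.864]
 [ 0.     0.     0.     1.   ]] [[406.18433267   0.         281.48127714]
 [  0.         406.18433267 211.71964399]
 [  0.           0.           1.        ]]
[[ 0.02   0.999 -0.05   0.437]
 [-0.999  0.018 -0.034  0.   ]
 [-0.033  0.05   0.998  1.302]
 [ 0.     0.     0.     1.   ]] [[418.88071837   0.         279.23416353]
 [  0.         418.88071837 211.72952019]
 [  0.           0.           1.        ]]
{'clock': 0.1, 'joints': array([ 1.09691402,  0.47772953,  0.02233287,  1.5563642 , -0.01147076,
        1.10925361, -0.08311139]), 'qvel': array([ 4.99692130e-04, -1.71640362e-03,  5.54417714e-05, -9.13469683e-04,
        1.15472959e-04, -2.42931849e-03,  1.24491489e-04]), 'tau': array([ 4.27414067e-03, -5.97754741e+01,  1.61362208e+00, -2.81951523e+01,
        1.28492113e-02,  5.03129762e-03, -2.59761305e-05]), 'tcp_pos': array([ 0.24124335, -0.62987826,  0.2444097 ]), 'orientation': array([-3.08764654e+00, -5.71133217e-01,  6.78932060e-04]), 'contact_force': array([ 0.12566253,  0.76252643, -0.32998265]), 'moment': array([0.01877367, 0.01741696, 0.01891937]), 'grip_width': 0.08517677947587518}
```

View pics/a.png

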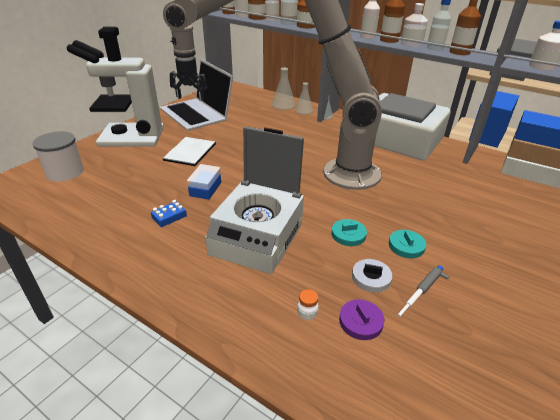

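View pics/b.png

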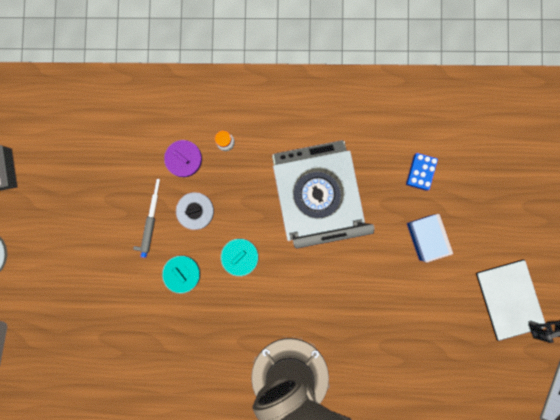

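Candidates for the lid (top view): silver disc with black bar (194,211), purple (182,158), turquoise (181,274) and (239,258). The description (aluminium, black bar) and the "leave alone" note point to the silver one. The centrifuge is at (318,193) with its hinge toward the robot. I'll check with a close crop.

```bash
python3 - <<'E'
from h import *
b=np.load("b.npy",allow_pickle=True).item()["frame"];a=np.load("a.npy",allow_pickle=True).item()["frame"]
c=lambda f,x,y,w=60,h=45:cv2.resize(f[y-h//2:y+h//2,x-w//2:x+w//2],(400,300),interpolation=cv2.INTER_CUBIC)
cv2.imwrite("pics/c.png",np.vstack([np.hstack([c(b,194,211),c(b,318,193)]),np.hstack([c(a,372,275),c(a,258,213)])]))
E
```

```text
(no output)
```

View pics/c.png

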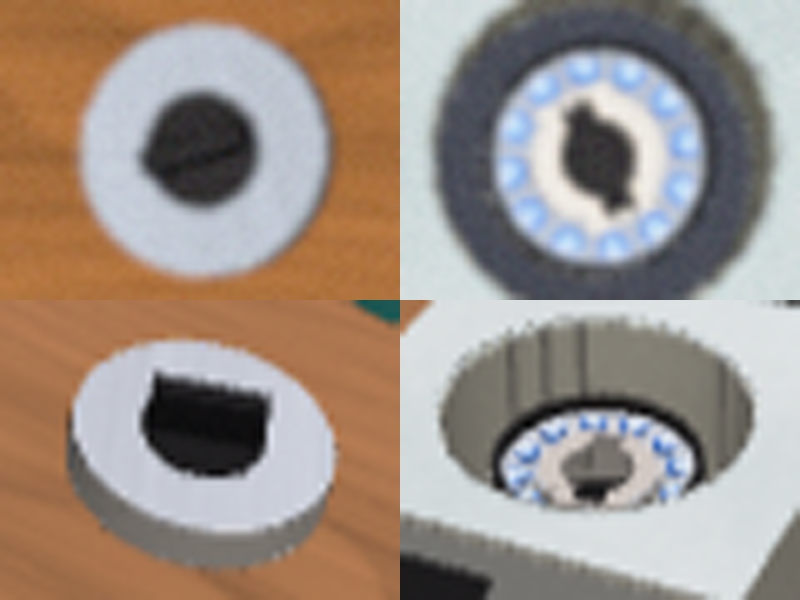

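Confirmed: the silver lid carries the black bar, roughly along image columns; the hub shows two slots along (577,108)–(620,205) in the upscaled crop. Measuring now.

```bash
cat >> h.py <<'E'
def move_to(P,yaw=None):
    """shift in tool axes (cm) and roll from present measured pose to P / tool-y world heading yaw (mod pi)"""
    o=r.get_obs();Rt=R.from_rotvec(o["orientation"]).as_matrix()
    s=Rt.T@(np.array(P)-o["tcp_pos"])*100
    ty=Rt[:2,1];cur=np.arctan2(ty[1],ty[0]);ro=0
    if yaw is not None:
        dd=(yaw-cur+np.pi/2)%np.pi-np.pi/2; ro=-dd
    print("shift cm",s.round(2),"roll",round(ro,3),"tooly yaw",round(cur,3),"tcp",o["tcp_pos"].round(4),"q7",o["joints"].round(2),"t",o["clock"])
E
python3 - <<'E'
from h import *
b=np.load("b.npy",allow_pickle=True).item();f=b["frame"]
hsv=cv2.cvtColor(f,cv2.COLOR_BGR2HSV)
def blob(m,x,y,w):
    k=np.zeros(m.shape,np.uint8);k[y-w:y+w,x-w:x+w]=255;m=m&k
    n,l,s,c=cv2.connectedComponentsWithStats(m);i=1+np.argmax(s[1:,4]);return (l==i).astype(np.uint8)*255,s[i]
m,s=blob(cv2.inRange(hsv,(95,0,130),(135,70,255)),194,211,24)
ct=max(cv2.findContours(m,0,1)[0],key=cv2.contourArea);e=cv2.fitEllipse(ct);print("lid px",e,onz(b,*e[0],.023))
m,s=blob(cv2.inRange(f,(0,0,0),(80,80,80)),194,211,14)
p=np.argwhere(m)[:,::-1];print("bar",p.mean(0),len(p))
g=cv2.cvtColor(f,cv2.COLOR_BGR2GRAY)
m,s=blob((g<110).astype(np.uint8)*255,318,193,8)
p=np.argwhere(m)[:,::-1].astype(float);c=p.mean(0);ev,V=np.linalg.eigh(np.cov(p.T));d=V[:,1]
A=onz(b,*c,.098);B=onz(b,*(c+10*d),.098);print("hub",c,A,"slot yaw deg",np.degrees(np.arctan2(*(B-A)[:2][::-1])),len(p))
w=wrist();o=r.get_obs();Rt=R.from_rotvec(o["orientation"]).as_matrix()
T=np.array(w["T"]);print("cam in tool",(Rt.T@(T[:3,3]-o["tcp_pos"])).round(3),(Rt.T@T[:3,:3]).round(2),w["intrinsics"])
L=onz(b,*e[0],.023);move_to([L[0],L[1],.2])
E
```

```text
lid px ((194.41012573242188, 210.70269775390625), (34.73103713989258, 35.34196853637695), 94.5293960571289) [0.4991135  0.30465827 0.023     ]
bar [193.76190476 210.51851852] 189
hub [317.31428571 193.63809524] [ 0.55114521 -0.06791114  0.098     ] slot yaw deg -151.13090660562557 105
cam in tool [ 0.076 -0.001 -0.13 ] [[ 0.    0.95  0.3 ]
 [ 1.   -0.   -0.  ]
 [ 0.    0.3  -0.95]] [[325.1922621    0.         272.77825236]
 [  0.         325.1922621  209.36231413]
 [  0.           0.           1.        ]]
shift cm [ 57.51 -78.05   4.56] roll 0 tooly yaw -1.205 tcp [ 0.2413 -0.63    0.2446] q7 [ 1.1   0.48  0.02  1.56 -0.01  1.11 -0.08] t 0.15
```

Call:
apply_moves:
  moves:
    - [[3.5, -1.4, -1.6], 0]
    - [[7, -2.8, -3.2], 0]
    - [[10.5, -4.2, -4.8], 0]
    - [[14, -5.6, -6.4], 0]
    - [[17.5, -7, -8], 0]
    - [[21, -8.4, -9.6], 0]
    - [[24.5, -9.8, -11.2], 0]
    - [[28, -11.2, -12.8], 0]
    - [[31.5, -12.6, -14.4], 0]
    - [[35, -14, -16], 0]

```text
clock: 0.98
tcp_pos: [0.5191, -0.3729, 0.406]
orientation: [-3.089, -0.571, 0.0]
contact_force: [1.4, -1.2, 0.8]
grip_width: 0.0854
```

```bash
python3 - <<'E'
from h import *
move_to([.60,-.05,.40]);move_to([.62,.15,.36]);move_to([.50,.305,.2],np.radians(10))
E
```

```text
shift cm [ 19.1  -27.26   0.6 ] roll 0 tooly yaw -1.205 tcp [ 0.5191 -0.3729  0.406 ] q7 [ 0.6   0.32 -0.11  1.42  0.03  1.4  -0.71] t 0.9833
shift cm [ 28.12 -45.22   4.6 ] roll 0 tooly yaw -1.205 tcp [ 0.5191 -0.3729  0.406 ] q7 [ 0.6   0.32 -0.11  1.42  0.03  1.4  -0.71] t 0.9833
shift cm [ 22.46 -63.98  20.6 ] roll -1.38 tooly yaw -1.205 tcp [ 0.5191 -0.3729  0.406 ] q7 [ 0.6   0.32 -0.11  1.42  0.03  1.4  -0.71] t 0.9833
```

Call:
apply_moves:
  moves:
    - [[2.1, -3, 0], -0.1]
    - [[4.2, -6, 0], -0.2]
    - [[6.3, -9, 0], -0.3]
    - [[8.4, -12, 0], -0.4]
    - [[10.5, -15, 0], -0.5]
    - [[12.6, -18, 0], -0.6]
    - [[14.7, -21, 0], -0.7]
    - [[16.8, -24, 0], -0.8]
    - [[19, -27, 0], -0.9]
    - [[19.5, -30, 0], -1.0]

```text
clock: 1.82
tcp_pos: [0.5942, -0.0214, 0.4045]
orientation: [-2.429, -1.99, -0.001]
contact_force: [-0.5, 0.2, 0.2]
grip_width: 0.0851
```

```bash
python3 - <<'E'
from h import *
move_to([.53,.30,.22],np.radians(10))
E
```

```text
shift cm [ 30.22 -12.61  18.5 ] roll -0.373 tooly yaw -0.198 tcp [ 0.5942 -0.0214  0.4045] q7 [ 0.27  0.27 -0.43  1.51  0.11  1.38 -0.37] t 1.8167
```

Call:
apply_moves:
  moves:
    - [[3, -1.2, 1], 0]
    - [[6, -2.5, 2], -0.05]
    - [[9, -3.8, 3.5], -0.1]
    - [[12, -5, 5.5], -0.15]
    - [[15, -6.3, 7.5], -0.2]
    - [[18, -7.6, 9.5], -0.25]
    - [[21, -8.9, 11.5], -0.3]
    - [[24, -10.1, 13.5], -0.33]
    - [[27, -11.4, 16], -0.37]
    - [[30, -12.6, 18.5], -0.37]

```text
clock: 2.65
tcp_pos: [0.5303, 0.2961, 0.2194]
orientation: [2.029, 2.398, 0.001]
contact_force: [1.1, -0.6, 0.1]
grip_width: 0.0853
```

```bash
python3 - <<'E'
from h import *
w=wrist("pics/w1.png");np.save("w1.npy",w,allow_pickle=True);move_to([.499,.305,.2],np.radians(10));print(proj(w,[.499,.305,.047]))
E
```

```text
shift cm [ 0.68 -2.5   1.46] roll -0.001 tooly yaw 0.174 tcp [0.5249 0.3026 0.2144] q7 [-0.17  0.46 -0.6   1.72  0.29  1.05 -0.69] t 2.7
[241.69446964 177.90263817]
```

View pics/w1.png

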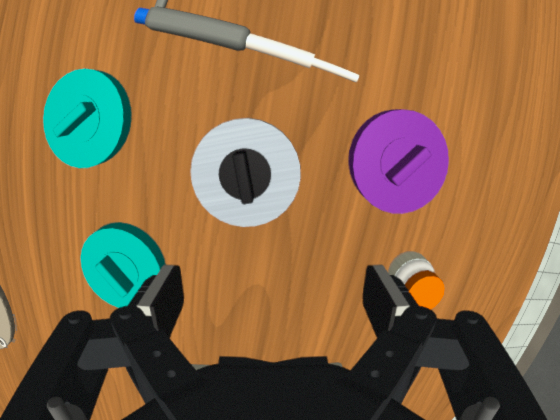

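The wrist view shows the silver lid at (245,173), bar top from about (240,152) to (247,203); the gripper jaws are below.

```bash
python3 - <<'E'
from h import *
w=np.load("w1.npy",allow_pickle=True).item();f=w["frame"]
hsv=cv2.cvtColor(f,cv2.COLOR_BGR2HSV)
m=cv2.inRange(hsv,(0,0,130),(180,60,255));k=np.zeros_like(m);cv2.circle(k,(246,173),58,255,-1);m&=k
n,l,s,c=cv2.connectedComponentsWithStats(m);i=1+np.argmax(s[1:,4])
ct=max(cv2.findContours((l==i).astype(np.uint8),0,1)[0],key=cv2.contourArea);P=np.array([onz(w,*p[0],.023) for p in ct],np.float32)
print("disc",cv2.minEnclosingCircle((P[:,:2]*1000)))
# bar side edges: dark pixels within boss
g=cv2.cvtColor(f,cv2.COLOR_BGR2GRAY)
cr=cv2.resize(g[140:210,210:280],(560,560),interpolation=cv2.INTER_CUBIC);cv2.imwrite("pics/w1c.png",np.clip(cr.astype(int)*3,0,255).astype(np.uint8))
A,B=onz(w,240,152,.047),onz(w,247,203,.047);print(A,B,np.degrees(np.arctan2(*(B-A)[:2][::-1])),np.linalg.norm(B-A),(A+B)/2)
E
```

```text
disc ((499.9142150878906, 304.4887390136719), 57.21135711669922)
[0.49378596 0.32929821 0.047     ] [0.50762185 0.28126192 0.047     ] -73.93202245296473 0.049989170668487265 [0.5007039  0.30528006 0.047     ]
```

View pics/w1c.png

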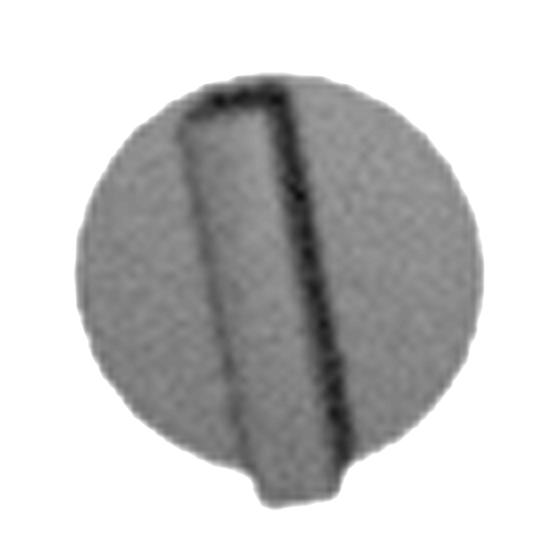

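Call:
apply_moves:
  moves:
    - [[0.3, -1.2, 3], -0.08]
    - [[0.6, -2.4, 6], -0.154]
    - [[0.6, -2.4, 9], -0.154]
    - [[0.6, -2.4, 11], -0.154]
    - [[0.6, -2.4, 11], -0.154]
    - [[0.6, -2.4, 11], -0.154]
    - [[0.6, -2.4, 11], -0.154]

```text
clock: 3.28
tcp_pos: [0.5069, 0.2974, 0.1117]
orientation: [1.841, 2.545, 0.003]
contact_force: [-0.0, -0.7, 0.6]
grip_width: 0.0854
```

```bash
python3 - <<'E'
from h import *
move_to([.5003,.3048,.039],np.radians(18.8))
E
```

```text
shift cm [ 0.91 -0.41  7.27] roll -0.01 tooly yaw 0.319 tcp [0.5069 0.2974 0.1117] q7 [-0.2   0.56 -0.58  1.85  0.4   0.85 -0.66] t 3.2833
```

Call:
apply_moves:
  moves:
    - [[0.3, -0.1, 2], -0.01]
    - [[0.6, -0.3, 4], -0.01]
    - [[0.9, -0.4, 5.5], -0.01]
    - [[0.9, -0.4, 6.5], -0.01]
    - [[0.9, -0.4, 7.25], -0.01]
    - [[0.9, -0.4, 7.25], -0.01]
    - [[0.9, -0.4, 7.25], -0.01]
    - [[0.9, -0.4, 7.25], -0.01]

```text
clock: 3.95
tcp_pos: [0.5003, 0.3045, 0.0389]
orientation: [1.828, 2.554, 0.003]
contact_force: [0.6, 0.2, 0.3]
grip_width: 0.0857
```

```bash
python3 - <<'E'
from h import *
move_to([.5003,.3048,.039],np.radians(18.8));print(r.get_obs()["contact_force"])
E
```

```text
shift cm [ 0.03  0.01 -0.01] roll 0.0 tooly yaw 0.329 tcp [0.5003 0.3045 0.0389] q7 [-0.26  0.66 -0.53  1.89  0.48  0.72 -0.73] t 3.95
[0.61150763 0.18421264 0.27681266]
```

Close the claw.

Call:
apply_moves:
  moves:
    - [[0, 0, 0], 0]
    - [[0, 0, 0], 0]
    - [[0, 0, 0], 0]
    - [[0, 0, 0], 0]
    - [[0, 0, 0], 0]
    - [[0, 0, 0], 0]
    - [[0, 0, 0], 0]
    - [[0, 0, 0], 0]
    - [[0, 0, 0], 0]
    - [[0, 0, 0], 0]
  claw: 0
  grip_force: 80

```text
clock: 4.78
tcp_pos: [0.4996, 0.3042, 0.0381]
orientation: [1.828, 2.555, 0.0]
contact_force: [-0.4, -1.6, 4.9]
grip_width: 0.0102
```

Call:
apply_moves:
  moves:
    - [[0, 0, -1], 0]
    - [[0, 0, -3], 0]
    - [[0, 0, -6], 0]
    - [[0, 0, -9], 0]
    - [[0, 0, -12], 0]
    - [[0, 0, -15], 0]
    - [[0, 0, -18], 0]
    - [[0, 0, -21], 0]
    - [[0, 0, -21], 0]
    - [[0, 0, -21], 0]

```text
clock: 5.62
tcp_pos: [0.4999, 0.3046, 0.2496]
orientation: [1.827, 2.554, 0.005]
contact_force: [0.6, -0.9, -2.8]
grip_width: 0.0106
```

```bash
python3 - <<'E'
from h import *
move_to([.551,-.068,.20],np.radians(29-90));print(r.get_obs()["contact_force"])
E
```

```text
shift cm [-36.92  -7.22   4.92] roll 1.394 tooly yaw 0.329 tcp [0.4999 0.3046 0.2496] q7 [-0.14  0.4  -0.66  1.74  0.27  1.09 -0.56] t 5.6167
[ 0.58730589 -0.89564983 -2.8302672 ]
```

Call:
apply_moves:
  moves:
    - [[-1, -0.4, -3], 0.1]
    - [[-2, -0.9, -6], 0.2]
    - [[-4, -1.8, -9], 0.3]
    - [[-6, -2.7, -12], 0.4]
    - [[-9, -4, -14], 0.5]
    - [[-12, -5.3, -16], 0.6]
    - [[-15, -6.7, -17], 0.7]
    - [[-18, -8, -17], 0.8]
    - [[-21, -9.3, -17], 0.9]
    - [[-24, -10.6, -17], 1.0]

```text
clock: 6.45
tcp_pos: [0.4755, 0.0409, 0.4162]
orientation: [-2.832, -1.359, 0.004]
contact_force: [1.0, -0.4, -3.3]
grip_width: 0.0106
```

```bash
python3 - <<'E'
from h import *
move_to([.463,-.116,.42],np.radians(29-90));print(r.get_obs()["contact_force"])
E
```

```text
shift cm [-13.02   8.84  -0.37] roll 0.388 tooly yaw -0.676 tcp [0.4755 0.0409 0.4162] q7 [ 0.18  0.05 -0.41  1.74  0.02  1.36 -0.91] t 6.45
[ 0.98498852 -0.37584671 -3.29554708]
```

Call:
apply_moves:
  moves:
    - [[-2.6, 1.8, 0], 0.08]
    - [[-5.2, 3.6, 0], 0.16]
    - [[-7.8, 5.3, 0], 0.24]
    - [[-10.4, 7, 0], 0.32]
    - [[-13, 8.8, 0], 0.39]
    - [[-13, 8.8, 0], 0.39]
    - [[-13, 8.8, 0], 0.39]
    - [[-13, 8.8, 0], 0.39]
    - [[-13, 8.8, 0], 0.39]

```text
clock: 7.2
tcp_pos: [0.4646, -0.1125, 0.4169]
orientation: [-3.038, -0.796, 0.002]
contact_force: [-0.7, 0.1, -1.0]
grip_width: 0.0103
```

```bash
python3 - <<'E'
from h import *
w=wrist();np.save("w2.npy",w,allow_pickle=True);f=w["frame"]
u,v=proj(w,[.551,-.068,.098]).astype(int);print(u,v)
f2=f[max(v-40,0):v+40,u-40:u+40]
cv2.imwrite("pics/w2.png",np.hstack([f,cv2.resize(f2,(240,240),interpolation=cv2.INTER_CUBIC)[:,:] if 0 else cv2.copyMakeBorder(cv2.resize(f2,(240,240),interpolation=cv2.INTER_CUBIC),0,180,0,0,0)]))
move_to([.551,-.068,.20],np.radians(29-90))
E
```

```text
276 95
shift cm [ 9.72  0.38 21.71] roll 0.006 tooly yaw -1.058 tcp [ 0.4647 -0.1125  0.4172] q7 [ 0.35  0.04 -0.24  1.74  0.01  1.36 -0.96] t 7.25
```

View pics/w2.png

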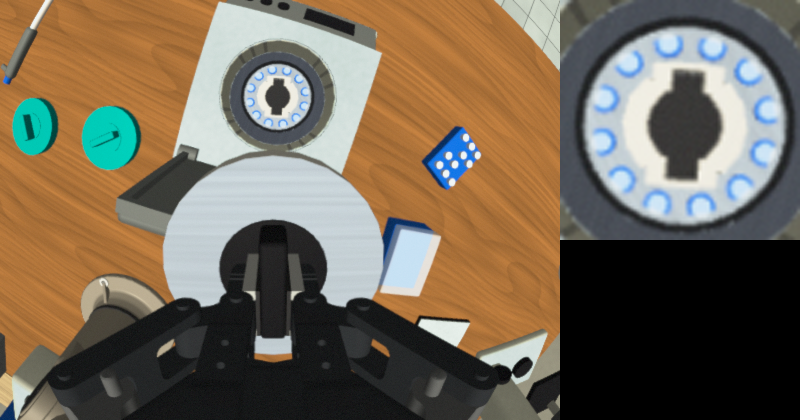

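The wrist view shows the rotor at (277,96) with its slots almost along image rows (crop 689,72 to 682,180), the held lid at (272,265), and the cover to the lower left. Now I'll get the hub centre, slot heading and lid centre relative to the TCP.

```bash
python3 - <<'E'
from h import *
from scipy.optimize import least_squares
w=np.load("w2.npy",allow_pickle=True).item();f=w["frame"]
g=cv2.cvtColor(f,cv2.COLOR_BGR2GRAY)
k=np.zeros_like(g);cv2.circle(k,(277,97),23,255,-1)
m=((g<110).astype(np.uint8)*255)&k
n,l,s,c=cv2.connectedComponentsWithStats(m);i=l[97,277]
p=np.argwhere(l==i)[:,::-1].astype(float)
print(s[i])
P=np.array([onz(w,*q,.098)[:2] for q in p]);ctr=P.mean(0);ev,V=np.linalg.eigh(np.cov(P.T));print("hub",ctr,"slot deg",np.degrees(np.arctan2(*V[::-1,1])),np.sqrt(ev))
for lim in(90,130):
    pp=np.argwhere((g<lim)&(k>0))[:,::-1];pp=pp[np.hypot(*(pp-[277,97]).T)<21]
    Q=np.array([onz(w,*q,.098)[:2] for q in pp.astype(float)]);e,V2=np.linalg.eigh(np.cov(Q.T));print(lim,Q.mean(0),np.degrees(np.arctan2(*V2[::-1,1])),len(Q))
o=r.get_obs();zt=o["tcp_pos"][2]
# lid disc upper edge: bright disc
hsv=cv2.cvtColor(f,cv2.COLOR_BGR2HSV);m=cv2.inRange(hsv,(85,8,150),(125,80,255))
pts=[]
for th in np.radians(np.arange(-150,-29,2.)):
    for rr in range(130,80,-1):   # last lid pixel going outward->in is ambiguous near centrifuge, use edges
        pass
ed=cv2.Canny(cv2.GaussianBlur(g,(3,3),0),25,60)
for th in np.radians(np.r_[np.arange(150,260,2.),np.arange(-80,25,2.)]):
    best=[(rr) for rr in np.arange(98,122,.5) if ed[int(round(258+rr*np.sin(th))),int(round(273+rr*np.cos(th)))]]
    if best: pts.append((273+best[0]*np.cos(th),258+best[0]*np.sin(th)))
zz=zt-.039+.023
for z in(zz,):
    Q=np.array([onz(w,*q,z)[:2] for q in pts])
    F=least_squares(lambda x:np.hypot(*(Q-x[:2]).T)-x[2],[*Q.mean(0),.057],loss="soft_l1",f_scale=.0005)
    Rt=R.from_rotvec(o["orientation"]).as_matrix()
    d=np.r_[F.x[:2],zt]-o["tcp_pos"];print("lid",F.x,len(Q),"res",np.median(abs(F.fun)),"in tool mm",(Rt.T@d*1000).round(1))
A,B=onz(w,272,224,zz+.024),onz(w,272,340,zz+.024)
print(np.degrees(np.arctan2(*(B-A)[:2][::-1])))
move_to([*ctr,.2],V[:,1]@[1,0] and np.arctan2(*V[::-1,1])-np.pi/2)
E
```

```text
[266  79  24  36 572]
hub [ 0.55104417 -0.06957866] slot deg -153.47024275824515 [0.00741993 0.01192877]
90 [ 0.55100587 -0.06936622] -154.3630533333223 537
130 [ 0.55124287 -0.06950768] -154.50127795334876 594
lid [ 0.46343545 -0.11240022  0.05704687] 103 res 0.00015272820050726138 in tool mm [-1.1 -0.7  0. ]
-150.6770993920808
shift cm [ 9.64  0.52 21.71] roll 0.049 tooly yaw -1.058 tcp [ 0.4647 -0.1125  0.4172] q7 [ 0.35  0.04 -0.24  1.74  0.01  1.36 -0.96] t 7.25
```

Call:
apply_moves:
  moves:
    - [[2.5, 0.1, 0], 0.02]
    - [[5, 0.3, 0], 0.04]
    - [[7.5, 0.4, 0], 0.06]
    - [[9.7, 0.5, 0], 0.06]
    - [[9.7, 0.5, 3], 0.06]
    - [[9.7, 0.5, 6], 0.06]
    - [[9.7, 0.5, 9], 0.06]
    - [[9.7, 0.5, 12], 0.06]
    - [[9.7, 0.5, 14], 0.06]
    - [[9.7, 0.5, 14], 0.06]

```text
clock: 8.08
tcp_pos: [0.549, -0.0697, 0.2729]
orientation: [-3.059, -0.703, 0.013]
contact_force: [-1.4, 0.0, -2.7]
grip_width: 0.0103
```

```bash
python3 - <<'E'
from h import *
move_to([.552,-.0693,.15],np.radians(25.8-90));print(r.get_obs()["contact_force"])
b=np.load("b.npy",allow_pickle=True).item()
for p in[(334,240),(375,226),(375,235),(290,245)]:print(p,onz(b,*p,.327))
E
```

```text
shift cm [ 0.37  0.16 12.29] roll 0.002 tooly yaw -1.119 tcp [ 0.549  -0.0697  0.2729] q7 [ 0.25  0.27 -0.29  1.8   0.08  1.09 -1.18] t 8.0833
[-1.35434588  0.03992094 -2.74041369]
(334, 240) [ 0.42239453 -0.09514692  0.327     ]
(375, 226) [ 0.45662529 -0.18911007  0.327     ]
(375, 235) [ 0.4358536 -0.1892878  0.327    ]
(290, 245) [0.4087202  0.00643836 0.327     ]
```

Call:
apply_moves:
  moves:
    - [[0.1, 0, 2.5], 0]
    - [[0.2, 0.1, 5], 0]
    - [[0.3, 0.1, 7.5], 0]
    - [[0.3, 0.15, 9.5], 0]
    - [[0.3, 0.15, 11], 0]
    - [[0.3, 0.15, 11.5], 0]
    - [[0.3, 0.15, 11.5], 0]
    - [[0.3, 0.15, 11.5], 0]
    - [[0.3, 0.15, 11.5], 0]

```text
clock: 8.83
tcp_pos: [0.5565, -0.0706, 0.1645]
orientation: [3.062, 0.701, 0.004]
contact_force: [-0.4, -0.3, -2.0]
grip_width: 0.0104
```

```bash
python3 - <<'E'
from h import *
move_to([.552,-.0693,.125],np.radians(25.8-90));print(r.get_obs()["contact_force"],r.get_obs()["moment"])
E
```

```text
shift cm [-0.36 -0.32  3.95] roll -0.0 tooly yaw -1.121 tcp [ 0.5565 -0.0706  0.1645] q7 [ 0.23  0.4  -0.27  1.9   0.14  0.86 -1.23] t 8.8333
[-0.40380622 -0.26677029 -1.96189905] [-0.002936    0.02287511  0.0158235 ]
```

Call:
apply_moves:
  moves:
    - [[-0.2, -0.2, 0.5], 0]
    - [[-0.36, -0.32, 1], 0]
    - [[-0.36, -0.32, 2], 0]
    - [[-0.36, -0.32, 2.8], 0]
    - [[-0.36, -0.32, 2.8], 0]
    - [[-0.36, -0.32, 2.8], 0]
    - [[-0.36, -0.32, 2.8], 0]
    - [[-0.36, -0.32, 2.8], 0]

```text
clock: 9.5
tcp_pos: [0.5509, -0.0695, 0.135]
orientation: [3.062, 0.701, 0.001]
contact_force: [0.2, -0.0, -1.6]
grip_width: 0.0105
```

```bash
python3 - <<'E'
from h import *
w=wrist("pics/w3.png")
move_to([.552,-.0693,.125],np.radians(25.8-90));print(r.get_obs()["contact_force"],r.get_obs()["moment"])
E
```

```text
shift cm [0.11 0.02 1.01] roll -0.001 tooly yaw -1.121 tcp [ 0.551  -0.0696  0.1351] q7 [ 0.23  0.43 -0.27  1.93  0.15  0.8  -1.25] t 9.55
[-0.22545826 -0.67022515 -1.2883448 ] [ 0.06869011 -0.04343287 -0.00010369]
```

View pics/w3.png

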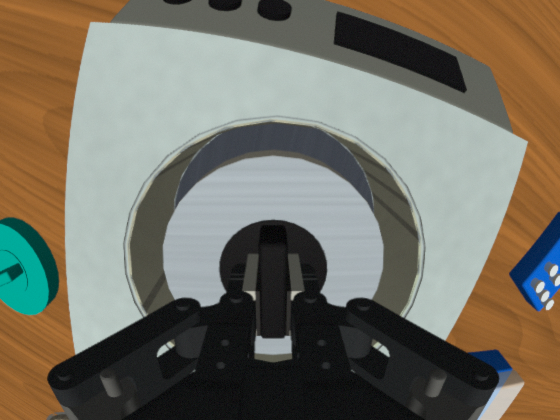

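The lid sits centred in the well (disc at 273,255; well rim 125–425 across). Lowering in steps.

Call:
apply_moves:
  moves:
    - [[0.1, 0, 0.3], 0]
    - [[0.1, 0, 0.5], 0]
    - [[0.1, 0, 0.7], 0]
    - [[0.1, 0, 0.9], 0]
    - [[0.1, 0, 1.0], 0]
    - [[0.1, 0, 1.0], 0]
    - [[0.1, 0, 1.0], 0]

```text
clock: 10.13
tcp_pos: [0.5514, -0.0691, 0.1247]
orientation: [-3.062, -0.701, 0.0]
contact_force: [0.3, -0.1, -1.3]
grip_width: 0.0102
```

```bash
python3 - <<'E'
from h import *
move_to([.552,-.0693,.117],np.radians(25.8-90));print(r.get_obs()["contact_force"],r.get_obs()["moment"])
E
```

```text
shift cm [0.04 0.04 0.77] roll -0.001 tooly yaw -1.121 tcp [ 0.5514 -0.0691  0.1247] q7 [ 0.22  0.44 -0.27  1.93  0.16  0.78 -1.25] t 10.1333
[ 0.32742952 -0.11426996 -1.27442136] [-0.04461242 -0.00554897 -0.00814887]
```

Lugs are below the hub top with no contact force, so they are in the slots. Pressing down onto the seal.

Call:
apply_moves:
  moves:
    - [[0, 0, 0.2], 0]
    - [[0, 0, 0.3], 0]
    - [[0, 0, 0.4], 0]
    - [[0, 0, 0.5], 0]
    - [[0, 0, 0.55], 0]
    - [[0, 0, 0.6], 0]
    - [[0, 0, 0.6], 0]
    - [[0, 0, 0.6], 0]

```text
clock: 10.8
tcp_pos: [0.5518, -0.0692, 0.1191]
orientation: [3.062, 0.7, 0.001]
contact_force: [-0.9, 0.9, 5.0]
grip_width: 0.0103
```

Call:
apply_moves:
  moves:
    - [[0, 0, 0.1], 0]
    - [[0, 0, 0.15], 0]
    - [[0, 0, 0.2], 0]
    - [[0, 0, 0.2], 0]
    - [[0, 0, 0.2], 0]
    - [[0, 0, 0.2], 0]

```text
clock: 11.3
tcp_pos: [0.5518, -0.0692, 0.118]
orientation: [3.062, 0.7, 0.001]
contact_force: [-3.7, 0.6, 14.2]
grip_width: 0.0104
```

Call:
apply_moves:
  moves:
    - [[0, 0, 0], 0.06]
    - [[0, 0, 0], 0.12]
    - [[0, 0, 0], 0.18]
    - [[0, 0, 0], 0.24]
    - [[0, 0, 0], 0.3]
    - [[0, 0, 0], 0.36]
    - [[0, 0, 0], 0.42]
    - [[0, 0, 0], 0.48]
    - [[0, 0, 0], 0.54]
    - [[0, 0, 0], 0.6]

```text
clock: 12.13
tcp_pos: [0.5529, -0.0697, 0.118]
orientation: [3.132, -0.24, 0.005]
contact_force: [-1.0, -1.3, 9.4]
grip_width: 0.0102
```

```bash
python3 - <<'E'
from h import *
move_to([.552,-.0693,.118],np.radians(25.8-150));print(r.get_obs()["contact_force"],r.get_obs()["moment"])
E
```

```text
shift cm [-0.09 -0.03  0.  ] roll 0.444 tooly yaw -1.723 tcp [ 0.5529 -0.0697  0.118 ] q7 [ 0.11  0.44 -0.12  1.95  0.08  0.75 -1.78] t 12.1333
[-0.98148499 -1.27077137  9.4453757 ] [-0.30215503  0.21759691  0.30800237]
```

Moment is low, so it is turning. Continuing to the stop.

Call:
apply_moves:
  moves:
    - [[0, 0, 0], 0.06]
    - [[0, 0, 0], 0.12]
    - [[0, 0, 0], 0.18]
    - [[0, 0, 0], 0.24]
    - [[0, 0, 0], 0.3]
    - [[0, 0, 0], 0.36]
    - [[0, 0, 0], 0.42]
    - [[0, 0, 0], 0.46]
    - [[0, 0, 0], 0.46]
    - [[0, 0, 0], 0.46]

```text
clock: 12.97
tcp_pos: [0.5522, -0.0704, 0.118]
orientation: [2.995, -0.944, 0.003]
contact_force: [-3.3, -3.1, 11.7]
grip_width: 0.0102
```

```bash
python3 - <<'E'
from h import *
move_to([.552,-.0693,.118],np.radians(25.8-150));print(r.get_obs()["contact_force"],r.get_obs()["moment"])
E
```

```text
shift cm [-0.08 -0.08  0.  ] roll -0.014 tooly yaw -2.181 tcp [ 0.5522 -0.0704  0.118 ] q7 [ 0.02  0.44 -0.01  1.95  0.01  0.75 -2.17] t 12.9667
[-3.28119443 -3.11488048 11.72804607] [-0.56035728  0.67403609  0.21255203]
```

Call:
apply_moves:
  moves:
    - [[0, 0, 0], 0.04]
    - [[0, 0, 0], 0.08]
    - [[0, 0, 0], 0.12]
    - [[0, 0, 0], 0.15]
    - [[0, 0, 0], 0.15]
    - [[0, 0, 0], 0.15]

```text
clock: 13.47
tcp_pos: [0.552, -0.0705, 0.1181]
orientation: [2.919, -1.154, 0.004]
contact_force: [-3.1, -5.6, 13.6]
grip_width: 0.0105
```

```bash
python3 - <<'E'
from h import *
move_to([.552,-.0693,.118],np.radians(25.8-150));print(r.get_obs()["contact_force"],r.get_obs()["moment"])
E
```

```text
shift cm [-0.08 -0.09  0.01] roll -0.156 tooly yaw -2.324 tcp [ 0.552  -0.0705  0.1181] q7 [-0.01  0.44  0.03  1.95 -0.01  0.75 -2.3 ] t 13.4667
[-3.08424328 -5.56305297 13.61082745] [-0.84384755  0.83073805  2.46446234]
```

Moment jumped to 2.5 N·m: that's the stop. Easing back slightly, then releasing.

Call:
apply_moves:
  moves:
    - [[0, 0, 0], -0.03]
    - [[0, 0, -0.1], -0.06]
    - [[0, 0, -0.15], -0.06]
    - [[0, 0, -0.15], -0.06]

```text
clock: 13.8
tcp_pos: [0.552, -0.0705, 0.1182]
orientation: [2.951, -1.073, 0.003]
contact_force: [1.1, -4.1, 0.3]
grip_width: 0.0102
```

Call:
apply_moves:
  moves:
    - [[0, 0, 0], 0]
    - [[0, 0, 0], 0]
    - [[0, 0, 0], 0]
    - [[0, 0, 0], 0]
    - [[0, 0, 0], 0]
  claw: 0.45

```text
clock: 14.22
tcp_pos: [0.5515, -0.0689, 0.1182]
orientation: [-2.951, 1.078, 0.0]
contact_force: [-1.6, 0.6, -0.3]
grip_width: 0.0382
```

Call:
apply_moves:
  moves:
    - [[0, 0, -1], 0]
    - [[0, 0, -3], 0]
    - [[0, 0, -6], 0]
    - [[0, 0, -10], 0]
    - [[0, 0, -14], 0]
    - [[0, 0, -18], 0]
    - [[0, 0, -18], 0]
    - [[0, 0, -18], 0]

```text
clock: 14.88
tcp_pos: [0.5529, -0.0692, 0.3019]
orientation: [-2.949, 1.077, -0.01]
contact_force: [0.8, -0.0, 0.0]
grip_width: 0.0385
```

```bash
python3 - <<'E'
from h import *
w=wrist();np.save("w4.npy",w,allow_pickle=True);f=w["frame"];b=grab("scene");np.save("s4.npy",b,allow_pickle=True)
u,v=proj(w,[.551,-.069,.127]).astype(int);print(u,v)
f2=cv2.resize(f[v-40:v+40,u-40:u+40],(240,240),interpolation=cv2.INTER_CUBIC)
g2=cv2.resize(b["frame"][120:270,200:320],(240,300))
s=np.zeros((540,800,3),np.uint8);s[:420,:560]=f;s[:240,560:]=np.clip(f2.astype(int)*2,0,255);s[240:,560:]=g2
cv2.imwrite("pics/w4.png",s)
move_to([.552,-.0693,.118])
E
```

```text
275 192
shift cm [ 0.1  -0.05 18.01] roll 0 tooly yaw -2.271 tcp [ 0.551  -0.069   0.2981] q7 [-0.01  0.23  0.03  1.78 -0.01  1.13 -2.25] t 14.9833
```

View pics/w4.png

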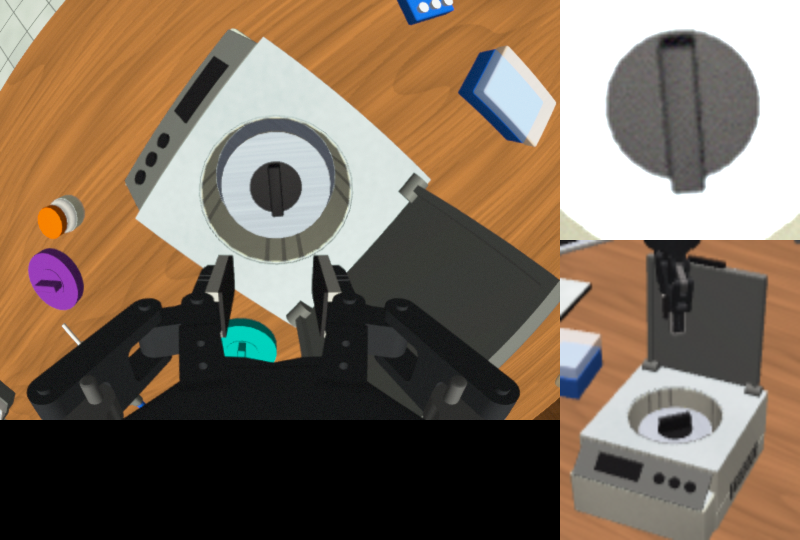

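The lid is seated in the well with the bar turned (wrist 275,190; upscaled bar 674,40–688,190), and the cover is still open. Next: get above the cover edge and straddle it with the open fingers, so the outer finger pulls it over.

Call:
apply_moves:
  moves:
    - [[0, 0, -3], -0.12]
    - [[0, 0, -6], -0.24]
    - [[0, 0, -9], -0.36]
    - [[0, 0, -12], -0.48]
    - [[0, 0, -13], -0.6]
    - [[-1, 2.5, -13], -0.72]
    - [[-2, 5, -13], -0.84]
    - [[-3, 7.5, -13], -0.96]
    - [[-4, 10, -13], -1.08]
    - [[-4.2, 11.5, -13], -1.2]
  claw: 1

```text
clock: 15.82
tcp_pos: [0.4422, -0.1311, 0.4267]
orientation: [-3.041, -0.783, 0.006]
contact_force: [0.9, -0.6, 0.1]
grip_width: 0.0853
```

Call:
apply_moves:
  moves:
    - [[0, 0, 0], -0.12]
    - [[0, 0, 0], -0.24]
    - [[0, 0, 0], -0.36]
    - [[0, 0, 0], -0.48]
    - [[0, 0, 0], -0.6]
    - [[0, 0, 0], -0.72]
    - [[0, 0, 0], -0.84]
    - [[0, 0, 0], -0.96]
    - [[0, 0, 0], -1.08]
    - [[0, 0, 0], -1.2]

```text
clock: 16.65
tcp_pos: [0.4446, -0.1298, 0.4264]
orientation: [-2.064, -2.364, 0.003]
contact_force: [-0.4, -0.2, -0.3]
grip_width: 0.0854
```

```bash
python3 - <<'E'
from h import *
w4=np.load("w4.npy",allow_pickle=True).item()
A,B=[onz(w4,x/3+235-560/3,y/3+152,.127) for x,y in((674,42),(688,190))];print("bar deg",np.degrees(np.arctan2(*(B-A)[:2][::-1])),np.linalg.norm(B-A),(A+B)/2)
w=wrist("pics/w5.png");np.save("w5.npy",w,allow_pickle=True)
move_to([.445,-.13,.42],np.radians(9))
E
```

```text
bar deg 145.26326915774698 0.04933124715231026 [ 0.55204372 -0.07011273  0.127     ]
shift cm [-0.02  0.04  0.65] roll -0.015 tooly yaw 0.142 tcp [ 0.4446 -0.1298  0.4265] q7 [ 0.15 -0.01 -0.    1.77 -0.    1.38  0.29] t 16.7
```

View pics/w5.png

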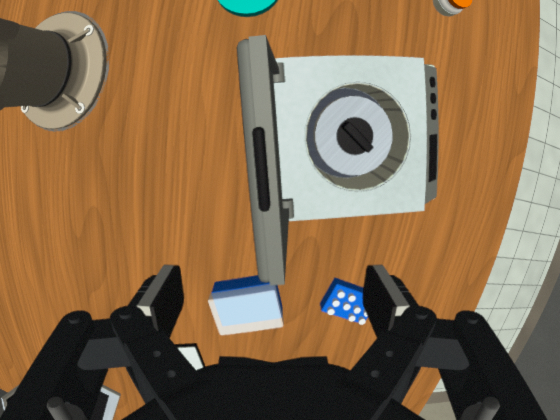

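The free edge runs from (254,37) to (272,283) in the wrist view, running roughly between the jaws (165 and 380), and the lid bar reads 145.3°, against 145.8° predicted for the stop. Computing the edge.

```bash
python3 - <<'E'
from h import *
w=np.load("w5.npy",allow_pickle=True).item()
print("tcp axis at .325:",proj(w,[.4446,-.13,.325]))
for p in[(240,40),(268,37),(259,282),(284,282)]:print(p,onz(w,*p,.325).round(4))
print("hinges",onz(w,288,200,.135).round(4),onz(w,279,62,.135).round(4),"body front edge",[onz(w,*p,.13).round(4) for p in((424,58),(425,212))])
E
```

```text
tcp axis at .325: [273.21364182 215.70106401]
(240, 40) [ 0.4042 -0.0055  0.325 ]
(268, 37) [ 0.4233 -0.0011  0.325 ]
(259, 282) [ 0.4409 -0.188   0.325 ]
(284, 282) [ 0.461  -0.1853  0.325 ]
hinges [ 0.4695 -0.1677  0.135 ] [0.4324 0.011  0.135 ] body front edge [array([0.6279, 0.0593, 0.13  ]), array([ 0.6755, -0.1585,  0.13  ])]
```

Call:
apply_moves:
  moves:
    - [[0, 0, 3], -0.03]
    - [[0, 0, 6], -0.06]
    - [[0, 0, 8.5], -0.06]
    - [[0, 0, 10.5], -0.06]
    - [[0, 0, 12], -0.06]
    - [[0, 0, 12.4], -0.06]
    - [[0, 0, 12.4], -0.06]
    - [[0, 0, 12.4], -0.06]

```text
clock: 17.37
tcp_pos: [0.4453, -0.13, 0.3044]
orientation: [-2.003, -2.42, 0.0]
contact_force: [0.3, 0.2, 1.1]
grip_width: 0.0853
```

```bash
python3 - <<'E'
from h import *
move_to([.4446,-.13,.302],np.radians(11.5))
E
```

```text
shift cm [ 0.01 -0.07  0.24] roll -0.013 tooly yaw 0.188 tcp [ 0.4453 -0.13    0.3044] q7 [ 0.16  0.07 -0.01  1.96  0.    1.11  0.34] t 17.3667
```

Call:
apply_moves:
  moves:
    - [[0, 1.5, 0], 0]
    - [[0, 2.5, 0], 0]
    - [[0, 3.5, 0], 0]
    - [[0, 4.5, 0], 0]
    - [[0, 5.5, 0], 0]
    - [[0, 6.7, 0], 0]
    - [[0, 8, 0], 0]
    - [[0, 9.3, 0], 0]
    - [[0, 10.5, 0.3], 0]
    - [[0, 11, 0.3], 0]

```text
clock: 18.2
tcp_pos: [0.5548, -0.1084, 0.3001]
orientation: [-2.0, -2.421, 0.0]
contact_force: [-2.7, 0.0, -0.3]
grip_width: 0.0855
```

Call:
apply_moves:
  moves:
    - [[0, 1, 0.4], 0]
    - [[0, 2, 0.8], 0]
    - [[0, 3, 1.4], 0]
    - [[0, 4, 2], 0]
    - [[0, 5, 2.6], 0]
    - [[0, 6, 3.3], 0]
    - [[0, 7, 4.1], 0]
    - [[0, 8, 4.9], 0]
    - [[0, 9, 5.7], 0]
    - [[0, 9.5, 6.2], 0]

```text
clock: 19.03
tcp_pos: [0.6477, -0.0914, 0.2376]
orientation: [-2.001, -2.421, 0.001]
contact_force: [-2.4, 0.7, 0.9]
grip_width: 0.0853
```

```bash
python3 - <<'E'
from h import *
b=grab("scene","pics/s6.png");np.save("s6.npy",b,allow_pickle=True)
move_to([.6,-.1,.2],np.radians(11.5))
E
```

```text
shift cm [ 0.02 -4.86  3.69] roll -0.011 tooly yaw 0.19 tcp [ 0.6478 -0.0911  0.2369] q7 [ 0.06  0.45 -0.03  1.61  0.01  1.08  0.22] t 19.0833
```

View pics/s6.png

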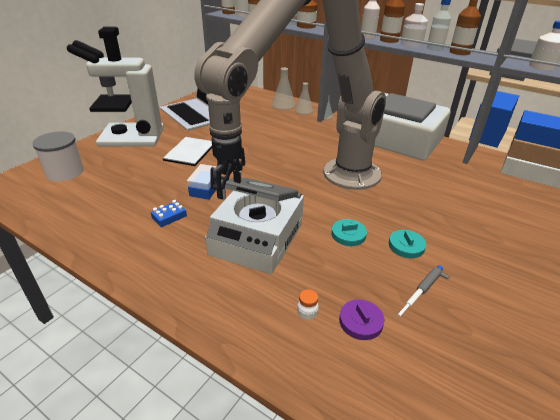

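The cover is partly down (around (260,187)) with the gripper at its free edge and nothing else disturbed. Lifting off, closing the fingers and going on top to press it shut.

Call:
apply_moves:
  moves:
    - [[0, 0.5, 0], 0]
    - [[0, 0.8, -1], 0]
    - [[0, 0.8, -4], 0]
    - [[0, 0.8, -7], 0]
    - [[0, 0.8, -9], 0]
    - [[0, 0.8, -9], 0]

```text
clock: 19.58
tcp_pos: [0.6573, -0.0903, 0.337]
orientation: [1.996, 2.413, 0.011]
contact_force: [0.9, 0.3, 0.8]
grip_width: 0.0856
```

Call:
apply_moves:
  moves:
    - [[1, -1.5, 0], 0]
    - [[2, -3.5, 0], 0]
    - [[3, -5, 0], 0]
    - [[3.5, -6, 0], 0]
    - [[3.5, -6.4, 0], 0]
    - [[3.5, -6.4, 0], 0]
    - [[3.5, -6.4, 0], 0]
    - [[3.5, -6.4, 0], 0]
  claw: 0

```text
clock: 20.25
tcp_pos: [0.5858, -0.0681, 0.3295]
orientation: [2.002, 2.42, 0.001]
contact_force: [0.7, -0.5, 0.6]
grip_width: 0.0003
```

```bash
python3 - <<'E'
from h import *
o=r.get_obs();print((o["tcp_pos"][:2]-[.453,-.089])@[.98,.199],(o["tcp_pos"][:2]-[.453,-.089])@[-.199,.98],o["tcp_pos"],o["grip_width"])
E
```

```text
0.13428981634658033 -0.0059259531657752905 [ 0.58578315 -0.06808378  0.32953339] 0.000311919475881714
```

Call:
apply_moves:
  moves:
    - [[0, 0, 2], 0]
    - [[0, 0, 3.5], 0]
    - [[0, 0, 4.5], 0]
    - [[0, 0, 5.3], 0]
    - [[0, 0, 6.1], 0]
    - [[0, 0, 6.9], 0]
    - [[0, 0, 7.7], 0]
    - [[0, 0, 8.5], 0]
    - [[0, 0, 9.3], 0]
    - [[0, 0, 10], 0]

```text
clock: 21.08
tcp_pos: [0.5855, -0.0676, 0.2291]
orientation: [2.001, 2.42, 0.001]
contact_force: [1.3, 0.2, 3.2]
grip_width: -0.0002
```

Call:
apply_moves:
  moves:
    - [[0, 0, 0.8], 0]
    - [[0, 0, 1.6], 0]
    - [[0, 0, 2.4], 0]
    - [[0, 0, 3.2], 0]
    - [[0, 0, 4], 0]
    - [[0, 0, 4.6], 0]
    - [[0, 0, 5.1], 0]
    - [[0, 0, 5.4], 0]
    - [[0, 0, 5.6], 0]
    - [[0, 0, 5.6], 0]

```text
clock: 21.92
tcp_pos: [0.5845, -0.0676, 0.1727]
orientation: [-2.001, -2.42, 0.001]
contact_force: [0.2, -0.4, 0.3]
grip_width: 0.0002
```

Call:
apply_moves:
  moves:
    - [[0, 0, 0.2], 0]
    - [[0, 0, 0.4], 0]
    - [[0, 0, 0.6], 0]
    - [[0, 0, 0.6], 0]
    - [[0, 0, 0.6], 0]

```text
clock: 22.33
tcp_pos: [0.5853, -0.0676, 0.1681]
orientation: [2.002, 2.421, 0.001]
contact_force: [-0.9, 0.0, 5.7]
grip_width: -0.0002
```

Call:
apply_moves:
  moves:
    - [[0, 0, 0.1], 0]
    - [[0, 0, 0.2], 0]
    - [[0, 0, 0.3], 0]
    - [[0, 0, 0.3], 0]
    - [[0, 0, 0.3], 0]

```text
clock: 22.75
tcp_pos: [0.5854, -0.0675, 0.1679]
orientation: [2.001, 2.42, 0.002]
contact_force: [-9.4, 1.9, 27.8]
grip_width: 0.0002
```

Hard stop at tip height 154 mm, which is the shut height. Retreating and checking.

Call:
apply_moves:
  moves:
    - [[0, 0, -0.5], 0]
    - [[0, 0, -2], 0]
    - [[0, 0, -5], 0]
    - [[0, 0, -9], 0]
    - [[0, 0, -13], 0]
    - [[0, 0, -16], 0]
    - [[0, 0, -16], 0]
    - [[0, 0, -16], 0]

```text
clock: 23.42
tcp_pos: [0.5858, -0.0678, 0.3262]
orientation: [2.0, 2.418, 0.004]
contact_force: [-0.5, -0.6, -1.0]
grip_width: 0.0002
```

```bash
python3 - <<'E'
from h import *
b=grab("scene");w=wrist();f=b["frame"][130:300,140:330]
cv2.imwrite("pics/s7.png",np.hstack([cv2.resize(f,(380,340),interpolation=cv2.INTER_CUBIC),cv2.resize(w["frame"],(420,315))[:, :] if 0 else cv2.copyMakeBorder(cv2.resize(w["frame"],(420,315)),0,25,0,0,0)]))
o=r.get_obs();print(o["tcp_pos"],o["contact_force"],o["clock"])
E
```

```text
[ 0.58426743 -0.06769847  0.32308414] [-0.30758161 -0.50468971 -1.02565573] 23.5167
```

View pics/s7.png

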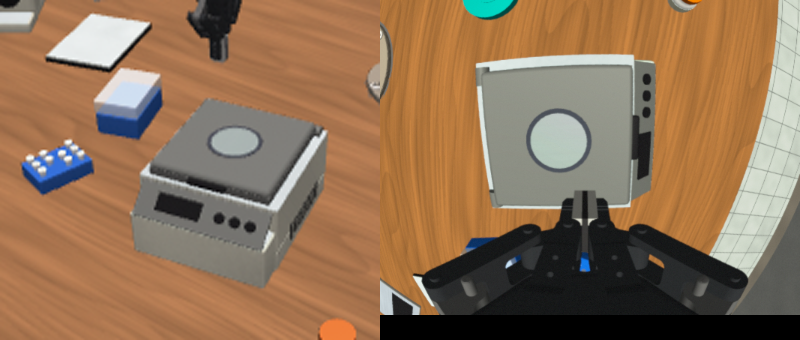

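The cover lies flat and shut (235,145), the gripper is clear, and the bystanders are in place. Handing in.

```bash
python3 -c "
from bench import r
print(r.hand_in())"
```

```text
the job is handed in; nothing more can be done
None
```

The rotor lid is locked on the rotor and the cover is shut. I handed the job in at about 23.5 s of the 72 s allowed. The hand-in reports no verdict, so what follows rests on my own checks.

**Lid:** I picked up the silver lid by its bar, lowered it with the lugs in the slots, and pushed it home against about 14 N. I then turned it clockwise until the moment jumped to 2.5 N·m. After release, the bar read 145.3° against the 145.8° I expected at the stop.

**Cover:** I pulled it over by its free edge, then pressed it down slowly. It hit a hard stop of about 28 N with the fingertips at 154 mm, which is the height of a shut cover. The last pictures show it flat, the gripper clear, and the tube rack, tip box and jar where they were.

**Not checked directly:**
- **Lid height after release:** I did not measure it. It is inferred from the push depth, the free turn at depth and the stop torque.
- **Lid after closing:** it was not seen again, as the cover hides it.
- **Pipette:** it was out of frame in the last pictures, but the arm did not go near it after the lid was lifted.
- **Hub position:** the top and wrist cameras put the hub centre 1.7 mm apart, which was within the fit clearance.

I viewed 9 of the 10 pictures allowed.

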